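# Wedge a rocking hob level and firm, then set the pot on it

## Task

The portable hob leans and rocks because its front right foot has lost its rubber shoe. Push the wooden wedge, thin end first, under the hob's front edge beside that foot, just until the hob sits level and firm: all three good feet still press on the worktop and the wedge carries its share; do not drive it so far that a good foot comes up, and do not shove the hob out of its place or lean on it. Take your hand off the wedge, and only then set the pot gently upright on the middle of the hob's cooking ring; leave the other things where they are.

Things in the scene. Friction and masses are not known exactly. Their poses are not given: they have to be found in the camera images.
- hob: Loose portable hob, white, black glass top, 280 x 280 mm, 42 mm high without feet, 3.2 kg +-15 %. Origin: middle, 20 mm below its underside; x from its front (row of touch keys, towards the robot) to its back, y left, z up out of the glass. Feet at x, y = +-105 mm: three rubber-shod screw feet all set to one height, 16 to 20 mm; front right a bare 9 mm stub, so it leans 2.7 to 4.2 degrees that way
- hob_gap (a point): Point on the hob's front lower edge where the wedge goes in (20 mm either way along the edge does too): 140 mm ahead of the origin, 55 mm to the right. The edge is smooth, rounded 5 mm; it is about 10 mm above the worktop as it leans, 16 to 20 mm when level. The bare stub is 50 mm to the right of this point and 35 mm behind it; else the space behind is free
- hob_ring (a point): Centre of the cooking ring (grey circle of 168 mm diameter) on the top of the glass, 25 mm behind the middle of the hob. Axes as the hob's.
- foot_front_left: The hob's front left foot, rubber, 28 mm across; origin under its middle at its sole. The hob rocks about the line from this foot to the back right one, its weight only some 9 mm to the front right of that line. If the wedge is driven too far, this foot comes up first, when the wedge bears about 13 N
- foot_back_left: The hob's back left foot, rubber; origin at its sole. It hangs some 10 mm up at the start and lands as the hob comes level; from there the push on the wedge grows quickly, from 1 to 3 N while lifting (with jolts) to 6 or 7 N in a level push when all feet carry well, 10 to 15 N if the hand also drags down on the wedge; from landing to too far it goes in only 1 to 2 mm
- foot_back_right: The hob's back right foot, rubber, slightly soft and grippy like the others; origin at its sole
- wedge: Loose pale wooden wedge, 50 g, 104 mm long, 36 mm wide, lying flat; it thickens evenly from 3 mm at the thin end to 29 mm at the thick end, whose face is upright. Origin: middle of its underside; x to the thin end, z up. Let go under load, it stays. The hob comes level when 56 to 75 mm of it are behind the hob's front face, by how the feet are set; the hob gives a few mm as it is pushed
- wedge_tip (a point): Middle of the wedge's thin end, at its underside, 52 mm ahead of its origin.
- pot: Loose aluminium pot without handle, 162 mm across at the rim, 73 mm high, 0.38 kg; wall with rolled rim, about 8 mm thick where it can be pinched from above. Origin: middle of its underside, z up.
- mug: Bystander: green and white mug, 78 mm across, 101 mm high; origin under its middle.
- salt: Bystander: salt shaker, 44 mm across, 90 mm high; origin under its middle.
- spoon: Bystander: wooden spoon, 295 x 46 mm, lying flat; origin under its middle, x along it.

How it is judged:
By the outcome, as a careful person would: the job done as asked, in the order asked, and still so for the second after the job is handed in, with the robot touching nothing.
It also fails if it takes over 72 s, if anything falls off the work surface, if the arm or the gripper's body presses on something with over 40 N, if the wrist force passes 120 N, or if a joint passes its speed limit or range.

## Robot

A 6-joint arm with a two-finger parallel gripper is mounted at the origin on a cart in front of the work surface, level with it; the furniture and walls round the work are solid. World frame = base frame: x ahead of the robot, y to its left, z up, the work surface at z = 0. Lengths are in mm, angles in degrees, forces in N, time in s.
With the tool pointing down it reaches from about 350 to 850 mm from the base axis. Payload 8.1 kg.
Tool frame: the origin (TCP) lies midway between the tips of the shut fingers; the grasp point (between the pads) lies grip_depth behind it (grip_depth is the distance from the TCP to the grasp point, in mm); z points along the fingers, y is the line along which they close (so a half turn about z gives the same grasp; the last joint's range is limited). The gripper opens to 85 mm and grips with 20 to 120 N. Pads are 22 mm wide; open, the fingers measure 114 mm over their backs; the gripper's body (76 mm by 85 mm) begins 54 mm behind the grasp point. The pads swing forward as they close: fully open they stand 13 mm farther back than shut.
Start: joints at [-78.117, 7.471, 85.268, -0, 87.261, -4.893], TCP at [173.201, -574.462, 231.292] pointing down, gripper open.
Joint ranges: [-169.43, 169.43], [-51.17, 129.36], [1.28, 143.12], [-76.62, 256.62], [0, 156.53], [-152.29, 152.29]. Speed limits (degrees/s): [136.94, 136.94, 159.86, 180, 180, 180].

## Interface

Orientations are given as [roll, pitch, yaw] about the fixed x, y, z axes, in that order (R = Rz(yaw) Ry(pitch) Rx(roll)).
In Python, from bench import sense, snapshot, hand_in, grip_depth gives the robot as it stands. The module is installed in compiled form; this text tells all that it offers.
- The arm moves only by the tool apply_moves, never from a script. Its argument "series" is text: rows parted by semicolons, each of 5 numbers parted by spaces: the shift along the tool's x, y, z each as a share of 0.3 m, from -1 to 1, then the turn about the tool's z as a share of 2 rad, from -1 to 1, then the gripper's target within -1 to 1 (shut at 1, half-way at 0, fully open at -1). In form: tx ty tz twist gripper; .... A call has 1 to 5 rows; each row shifts and turns the commanded pose from where the row before left it, along the tool's axes as they then stand; what a row does not reach is not made up. A row lasts 1/12 s, in which the tool goes at most 41.7 mm and 7.16 degrees, less where a joint would pass 70% of its speed; a pose out of reach is approached as far as the arm can. A call with a number of a shift or a turn outside -1 to 1 is refused whole. A call with a gripper value outside its range is refused whole. The fingers move at their own pace and stop on an object; "squeeze" is the grip in N (left out, the last holds). Time passes only in rows, so rows that do not move let the fingers close. It gives the time, the measured TCP pose, the force, the opening and the grip force at its end, in the units of the state.
- sense(): the state, without advancing time (a new reading comes with each control period).
- snapshot(name): name is "side" or "top"; returns a dict with "frame" (480x640x3 uint8, blue, green, red), "depth" (480x640 float32, mm along the optical axis (not along the pixel's ray), 0 where there is no reading), "intrinsics" (3x3 intrinsics, pixels), "extrinsics" (4x4, takes a point from camera to world coordinates). Camera axes: x right, y down, z forward; pixel columns grow to the right and rows downward; lengths in mm; the calibration is good to about 2 mm. A picture is of the moment at which its call begins.
- hand_in(): hands the job in; it is judged then, once.
The state is a dict: "time": time; "joint_pos": joint angles; "qd": joint speeds; "joint_efforts": joint torques, N m; "tool_pos": TCP position; "tcp_rot": TCP orientation; "ft_force": force on the tool from outside, world axes, zero at the start; "wrist_torque": the same for the moment, N m; "finger_gap": finger opening in mm; "grip_force": force on a finger pad.
Only numpy, scipy, OpenCV 4.12 (cv2) and the standard library are available. Lean on these libraries where they do the work, as an engineer would, in place of code of your own. Each camera call takes 0.05 s, during which the arm holds its last target. There are 200 camera calls.

## Working session

There is one attempt and no reset: what is moved stays moved. The work goes in short steps, Python scripts to look and compute and a tool call to move; the robot and the scene stay as the last step left them, time stands still between calls to the robot, and variables do not carry over. Pictures are saved under pics/ and viewed, at most 10 in all, crops included, and the job is handed in when it is done.

Besides the shell and the picture viewer there is one more tool, called as a command line: name --argument value ..., lists and objects as JSON in quotes. apply_moves: Moves the arm, as the interface text tells. Its arguments: {"type":"object","properties":{"series":{"type":"string"},"squeeze":{"type":"number"}},"required":["series"]}

```bash
mkdir -p pics
python3 - <<'E'
from bench import sense, snapshot, grip_depth
import cv2,numpy as np
print(sense(), grip_depth)
for n in("side","top"):
    s=snapshot(n); cv2.imwrite(f"pics/{n}0.png",s["frame"]); np.savez(f"{n}0.npz",**s); print(s["intrinsics"],s["extrinsics"].round(3))
E
```

```text
{'time': 0.0, 'joint_pos': array([-7.81157488e+01,  7.51509905e+00,  8.53316257e+01,  4.21381458e-04,
        8.72623189e+01, -4.89283725e+00]), 'qd': array([ 0.01894484,  0.02250871,  0.02480531, -0.04528912, -0.07760174,
       -0.03099321]), 'joint_efforts': array([ 3.45210265e-04, -5.69400716e+01, -5.00546765e+01, -9.95123310e-05,
        1.46781147e-02, -3.45287063e-06]), 'tool_pos': array([ 173.0973426 , -573.89130486,  230.22205409]), 'tcp_rot': array([-1.79891390e+02, -9.71990699e-03,  1.67770587e+01]), 'ft_force': array([ 0.29317324, -0.65194292,  0.28168527]), 'wrist_torque': array([ 0.01489877, -0.0392647 ,  0.00314947]), 'grip_force': 0.0, 'finger_gap': 85.34117292111644} 18.700000000000003
[[612.5157438    0.         306.41268505]
 [  0.         612.5157438  235.95829415]
 [  0.           0.           1.        ]] [[-8.86000e-01 -1.59000e-01  4.36000e-01 -7.29250e+01]
 [-4.64000e-01  3.38000e-01 -8.19000e-01  1.22414e+03]
 [-1.70000e-02 -9.28000e-01 -3.73000e-01  6.40791e+02]
 [ 0.00000e+00  0.00000e+00  0.00000e+00  1.00000e+00]]
[[594.65443275   0.         316.27775677]
 [  0.         594.65443275 238.52893146]
 [  0.           0.           1.        ]] [[ 5.000000e-03 -9.850000e-01  1.740000e-01  3.264840e+02]
 [-9.950000e-01  1.100000e-02  9.500000e-02 -1.596130e+02]
 [-9.500000e-02 -1.740000e-01 -9.800000e-01  1.628776e+03]
 [ 0.000000e+00  0.000000e+00  0.000000e+00  1.000000e+00]]
```

View pics/top0.png

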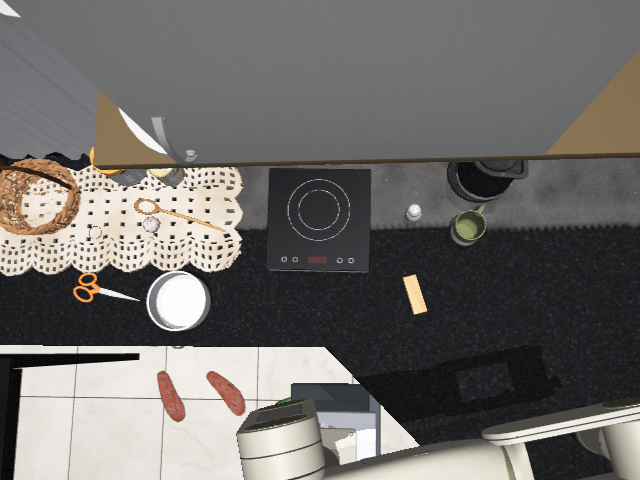

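View pics/side0.png

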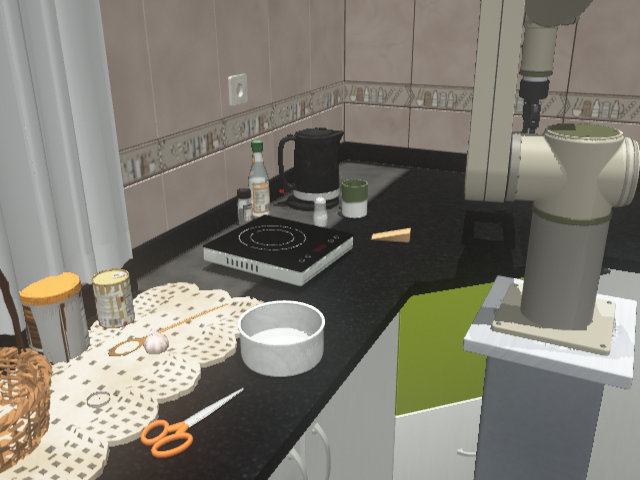

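The top view shows the hob at about (320,220), the wedge at (415,294), the pot at (179,300), the salt at (413,212) and the mug at (467,228). In the side view the wedge at (392,235) has its thick end on the right, towards the robot.

```bash
cat > h.py <<'E'
import numpy as np, cv2
def pts(s):  # per-pixel world points
    K=s["intrinsics"];E=s["extrinsics"];d=s["depth"]
    v,u=np.mgrid[:480,:640]
    p=np.stack([(u-K[0,2])/K[0,0]*d,(v-K[1,2])/K[1,1]*d,d],-1)
    return p@E[:3,:3].T+E[:3,3]
def ray(s,uv,z):
    K=s["intrinsics"];E=s["extrinsics"];uv=np.atleast_2d(uv).astype(float)
    r=np.c_[(uv[:,0]-K[0,2])/K[0,0],(uv[:,1]-K[1,2])/K[1,1],np.ones(len(uv))]@E[:3,:3].T
    return E[:3,3]+r*((z-E[2,3])/r[:,2])[:,None]
E
python3 - <<'E'
import numpy as np,cv2
from h import *
np.set_printoptions(suppress=True,precision=1)
t=dict(np.load("top0.npz"));P=pts(t);f=t["frame"]
print("table z",P[330:340,250:300].reshape(-1,3).mean(0),"cabinet",P[60,300],P[150,300],P[150,500])
# wedge
hsv=cv2.cvtColor(f,cv2.COLOR_BGR2HSV)
m=((hsv[...,1]>50)&(hsv[...,2]>150)).astype(np.uint8);m[:, :395]=0;m[:265]=0;m[320:]=0;m[:,440:]=0
ys,xs=np.nonzero(m);q=P[ys,xs];q=q[np.isfinite(q).all(1)]
A=np.c_[q[:,:2],np.ones(len(q))];c=np.linalg.lstsq(A,q[:,2],rcond=None)[0];g=-c[:2]
print("wedge n",len(q),"slope",c,"yaw slope",np.degrees(np.arctan2(g[1],g[0])),"z",np.percentile(q[:,2],[2,98]))
r=cv2.minAreaRect(q[:,:2].astype(np.float32));print("wedge rect",r,cv2.boxPoints(r))
# hob glass plane
reg=P[180:262,280:362].reshape(-1,3)
c=np.linalg.lstsq(np.c_[reg[:,:2],np.ones(len(reg))],reg[:,2],rcond=None)[0];print("glass plane",c,"tilt deg",np.degrees(np.arctan(np.hypot(*c[:2]))),np.std(reg[:,2]-np.c_[reg[:,:2],np.ones(len(reg))]@c))
zm=(P[...,2]>35)&(P[...,2]<95);zm[:,:255]=0;zm[:,385:]=0;zm[:160]=0;zm[285:]=0
zm&=abs(P[...,2]-(P[...,:2]@c[:2]+c[2]))<6
q=P[zm];r=cv2.minAreaRect(q[:,:2].astype(np.float32));print("hob",len(q),r);print(cv2.boxPoints(r))
# ring
g=cv2.cvtColor(f,cv2.COLOR_BGR2GRAY);rm=(g>70).astype(np.uint8);rm[:,:280]=0;rm[:,358:]=0;rm[:172]=0;rm[250:]=0
q=P[rm>0];(cx,cy),R=cv2.minEnclosingCircle(q[:,:2].astype(np.float32));print("ring",cx,cy,R)
# pot
pm=(P[...,2]>66)&(P[...,2]<80);pm[:,:130]=0;pm[:,225:]=0;pm[:255]=0;pm[345:]=0
q=P[pm];(cx,cy),R=cv2.minEnclosingCircle(q[:,:2].astype(np.float32));print("pot rim",cx,cy,R,np.median(q[:,2]),len(q))
from numpy.linalg import lstsq
E
python3 - <<'E'
import cv2
f=cv2.imread("pics/top0.png")[155:345,130:450];cv2.imwrite("pics/crop0.png",cv2.resize(f,None,fx=2.5,fy=2.5))
E
```

```text
table z [350.6 110.1   7.5] cabinet [ 598.7  -90.9 1092.5] [599.2 -57.4 819.3] [ 598.8 -340.8  798.1]
wedge n 524 slope [  -1.8    4.2 1959.5] yaw slope -67.13068088837383 z [-2.2 30.9]
wedge rect ((405.92706298828125, -244.43374633789062), (88.76016235351562, 214.81320190429688), 65.57536315917969) [[ 289.8 -240.4]
 [ 485.4 -329.3]
 [ 522.1 -248.4]
 [ 326.5 -159.6]]
glass plane [ -0.5  -0.2 391. ] tilt deg 28.478241430133174 104.99282520815754
hob 788 ((668.0602416992188, -14.906143188476562), (46.87814712524414, 311.25482177734375), 23.20724868774414)
[[ 585.2  118.9]
 [ 707.8 -167.2]
 [ 750.9 -148.7]
 [ 628.3  137.4]]
ring 547.6543579101562 -74.73194122314453 236.89942932128906
pot rim 439.091064453125 368.2701721191406 81.89804077148438 71.76806689047771 374
```

View pics/crop0.png

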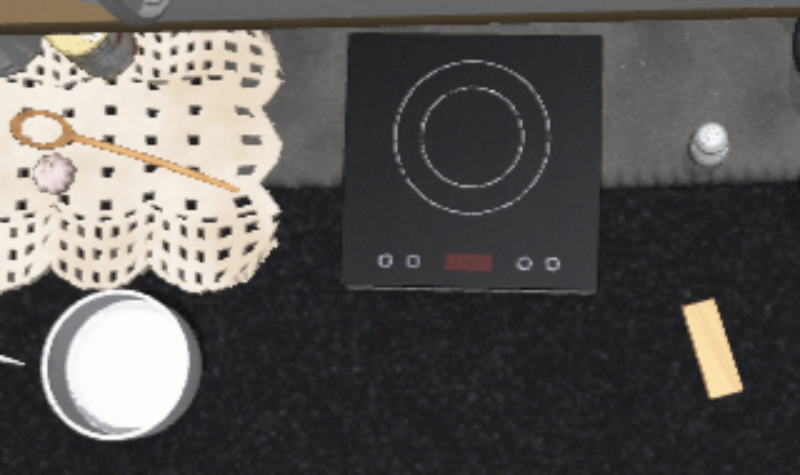

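The enlarged crop shows the hob's glass corners at about (349,33), (602,37), (597,290) and (344,286), with the ring centred at (471,137). The wedge runs from (699,302) to (725,393).

Run:
```python
import numpy as np,cv2
from h import *
np.set_printoptions(suppress=True,precision=2)
t=dict(np.load("top0.npz"));P=pts(t);f=t["frame"];ok=t["depth"]>0
hsv=cv2.cvtColor(f,cv2.COLOR_BGR2HSV)
def plane(q):
    for _ in range(4):
        A=np.c_[q[:,:2],np.ones(len(q))];c=np.linalg.lstsq(A,q[:,2],rcond=None)[0];e=q[:,2]-A@c;q=q[abs(e)<max(6,2.5*e.std())]
    return c,e.std(),len(q)
m=np.zeros((480,640),bool);m[330:340,250:300]=1;print("table",P[m&ok].mean(0))
m=np.zeros((480,640),bool);m[180:262,280:362]=1;reg=P[m&ok];reg=reg[abs(reg[:,2]-np.median(reg[:,2]))<40]
c,s,n=plane(reg);print("glass",c,"deg",np.degrees(c[:2]),s,n)
def rp(uv):   # ray onto glass plane
    z=60.
    for _ in range(8):
        p=ray(t,uv,z)[0]; z=p[:2]@c[:2]+c[2]
    return p
for k in [(349,33),(602,37),(597,290),(344,286),(471,137)]:
    print(k,rp((k[0]/2.5+130-.3,k[1]/2.5+155-.3)))
w=((hsv[...,1]>50)&(hsv[...,2]>150));w[:,:395]=0;w[:265]=0;w[320:]=0;w[:,440:]=0
ct=max(cv2.findContours(w.astype(np.uint8),cv2.RETR_EXTERNAL,cv2.CHAIN_APPROX_NONE)[0],key=cv2.contourArea)
b=cv2.boxPoints(cv2.minAreaRect(ct));print("wedge px",b.tolist())
for z in(3,16,29):print(z,ray(t,b,z)[:,:2].tolist())
mm=np.zeros((480,640),np.uint8);cv2.drawContours(mm,[ct],-1,1,-1);q=P[(mm>0)&ok];q=q[abs(q[:,2]-15)<40]
c2,s,n=plane(q);print("wedge slope",c2,s,n,np.degrees(np.arctan2(-c2[1],-c2[0])))
pm=ok&(P[...,2]>66)&(P[...,2]<80);pm[:,:130]=0;pm[:,225:]=0;pm[:255]=0;pm[345:]=0
q=P[pm];(cx,cy),R=cv2.minEnclosingCircle(q[:,:2].astype(np.float32));print("pot rim",cx,cy,R)
g=cv2.inRange(f,(150,150,150),(255,255,255));g[:,:140]=0;g[:,220:]=0;g[:262]=0;g[340:]=0
ct=max(cv2.findContours(g,cv2.RETR_EXTERNAL,cv2.CHAIN_APPROX_NONE)[0],key=cv2.contourArea)
(u,v),R=cv2.minEnclosingCircle(ct);print(u,v,R,ray(t,(u,v),72))
```

```text
table [350.79 111.75  -2.3 ]
glass [ 0.04  0.03 33.95] deg [2.08 1.95] 3.454124242214781 6560
(349, 33) [803.38 122.41  67.24]
(602, 37) [ 795.29 -155.47   57.5 ]
(597, 290) [ 518.84 -147.22   47.76]
(344, 286) [523.71 124.2   57.16]
(471, 137) [685.65 -12.53  58.38]
wedge px [[402.0856018066406, 277.60455322265625], [415.1032409667969, 273.49371337890625], [426.7858581542969, 310.4886474609375], [413.7682189941406, 314.5994873046875]]
3 [[504.8286233079898, -237.6684333038648], [515.8621708779024, -272.93625493312265], [415.9227445565185, -301.6096793738034], [404.94027940763294, -266.80628781161624]]
16 [[503.4025445526265, -237.04428958618772], [514.3478658557458, -272.0301032555791], [415.20757348778244, -300.4742497438559], [404.31292614129757, -265.94915247367425]]
29 [[501.97646579726324, -236.42014586851062], [512.8335608335892, -271.12395157803553], [414.49240241904636, -299.3388201139086], [403.6855728749622, -265.0920171357322]]
wedge slope [ -0.24  -0.07 108.07] 3.5885157449726366 496 15.566347178510995
pot rim 439.091064453125 368.2701721191406 81.89804077148438
169.4583282470703 294.75 37.59362030029297 [[454.12 386.68  72.  ]]
```

```bash
cat > d.py <<'E'
import sys,numpy as np
from bench import sense
# usage: d.py x y z yaw [mm/row] : per-row share in present tool axes, number of rows
a=list(map(float,sys.argv[1:]));s=sense();p=s["tool_pos"];y=s["tcp_rot"][2]
d=np.array(a[:3])-p;c,n=np.cos(np.radians(y)),np.sin(np.radians(y))
t=np.array([c*d[0]+n*d[1],n*d[0]-c*d[1],-d[2]])/300
tw=-(((a[3]-y)+180)%360-180)/114.59
N=int(np.ceil(max(np.linalg.norm(t)*300/(a[4] if len(a)>4 else 38),abs(tw)/.06,1)))
print("t",round(s["time"],2),"tcp",p.round(1),"rot",s["tcp_rot"].round(2),"F",s["ft_force"].round(1),"gap",round(s["finger_gap"],1))
print("total",t.round(4),round(tw,4),"rows",N,"each",(t/N).round(4),round(tw/N,4))
E
python3 d.py 445 -273 70 14.9
python3 - <<'E'
import numpy as np
from h import *
t=dict(np.load("top0.npz"))
print(ray(t,[(178.1,300.7),(210.8,300),(146.4,300),(178,270.6),(178,331)],72))
E
```

```text
t 0.1 tcp [ 173.1 -574.   230.3] rot [-1.799e+02 -1.000e-02  1.677e+01] F [-0.5 -0.4  0.8] gap 85.5
total [ 1.1574 -0.6989  0.5345] 0.0164 rows 12 each [ 0.0964 -0.0582  0.0445] 0.0014
[[438.12036793 362.04666009  72.        ]
 [439.85793261 272.50728313  72.        ]
 [440.1246084  449.9437341   72.        ]
 [519.34527487 366.15235594  72.        ]
 [357.82286068 358.53567058  72.        ]]
```

apply_moves --series "0.0964 -0.058 0.0445 0 -1; 0.0964 -0.058 0.0445 0 -1; 0.0964 -0.058 0.0445 0 -1; 0.0964 -0.058 0.0445 0 -1; 0.0964 -0.058 0.0445 0 -1" --squeeze 30

```text
time: 0.52
tool_pos: [287.1, -447.9, 163.5]
tcp_rot: [-180.0, 0.0, 16.7]
ft_force: [0.6, 0.4, -0.4]
finger_gap: 85.5
grip_force: 0.0
```

apply_moves --series "0.0964 -0.058 0.0445 0 -1; 0.0964 -0.058 0.0445 0 -1; 0.0964 -0.058 0.0445 0 -1; 0.0964 -0.058 0.0445 0 -1; 0.0964 -0.058 0.0445 0 -1"

```text
time: 0.93
tool_pos: [400.5, -322.8, 96.9]
tcp_rot: [-180.0, 0.0, 16.8]
ft_force: [-0.1, 0.1, 0.3]
finger_gap: 85.2
grip_force: 0.0
```

apply_moves --series "0.0964 -0.058 0.0445 0.008 -1; 0.0964 -0.058 0.0445 0.008 -1; 0 0 0 0 -1"

```text
time: 1.18
tool_pos: [446.9, -269.1, 67.7]
tcp_rot: [-179.7, 0.1, 15.1]
ft_force: [-0.1, -0.4, -0.3]
finger_gap: 85.6
grip_force: 0.0
```

```bash
python3 d.py 445 -273 4 14.9 30
```

```text
t 1.18 tcp [ 446.9 -269.1   67.7] rot [-1.7971e+02  7.0000e-02  1.5090e+01] F [-0.1 -0.4 -0.3] gap 85.6
total [-0.0094  0.011   0.2125] 0.0017 rows 3 each [-0.0031  0.0037  0.0708] 0.0006
```

apply_moves --series "-0.005 0.006 0.08 0 -1; -0.004 0.005 0.08 0 -1; 0 0 0.05 0 -1; 0 0 0 0 -1"

```text
time: 1.52
tool_pos: [440.9, -276.6, 4.0]
tcp_rot: [-179.7, 0.3, 15.0]
ft_force: [-0.4, 0.6, -0.8]
finger_gap: 85.5
grip_force: 0.0
```

apply_moves --series "0 0 0 0 1; 0 0 0 0 1; 0 0 0 0 1; 0 0 0 0 1; 0 0 0 0 1" --squeeze 25

```text
time: 1.93
tool_pos: [444.8, -279.5, 9.7]
tcp_rot: [179.9, -0.1, 14.9]
ft_force: [-1.1, 0.1, 5.5]
finger_gap: 35.4
grip_force: 25.0
```

apply_moves --series "0 0 0 0 1; 0 0 0 0 1; 0 0 0 0 1"

```text
time: 2.18
tool_pos: [444.8, -279.5, 9.7]
tcp_rot: [179.9, -0.1, 14.9]
ft_force: [-1.5, 0.6, 6.0]
finger_gap: 35.3
grip_force: 25.1
```

```bash
python3 d.py 430 -70 25 -1.2
```

```text
t 2.18 tcp [ 444.8 -279.5    9.7] rot [ 1.7987e+02 -9.0000e-02  1.4940e+01] F [-1.5  0.6  6. ] gap 35.3
total [ 0.1323 -0.6875 -0.051 ] 0.1409 rows 6 each [ 0.0221 -0.1146 -0.0085] 0.0235
```

apply_moves --series "0 0 -0.05 0 1; 0 0 -0.05 0 1; 0.01 0 0 0 1; 0 0 0 0 1"

```text
time: 2.52
tool_pos: [448.1, -278.5, 39.3]
tcp_rot: [179.9, -0.1, 14.9]
ft_force: [0.5, 0.3, -1.3]
finger_gap: 35.1
grip_force: 25.4
```

```bash
python3 d.py 430 -70 30 -1.2
```

```text
t 2.52 tcp [ 448.1 -278.5   39.3] rot [ 1.7986e+02 -1.2000e-01  1.4940e+01] F [ 0.5  0.3 -1.3] gap 35.1
total [ 0.1209 -0.6872  0.0309] 0.1409 rows 6 each [ 0.0201 -0.1145  0.0051] 0.0235
```

apply_moves --series "0.02 -0.115 0 0 1; 0.02 -0.115 0 0 1; 0.02 -0.115 0 0 1; 0.02 -0.115 0 0 1; 0.02 -0.115 0 0 1"

```text
time: 2.93
tool_pos: [430.1, -101.8, 36.9]
tcp_rot: [-180.0, 0.1, 14.9]
ft_force: [0.4, 0.4, -0.2]
finger_gap: 35.2
grip_force: 25.4
```

apply_moves --series "0.015 -0.11 0 0 1; 0 0 0 0.047 1; 0 0 0 0.047 1; 0 0 0 0.047 1; 0 0 0 0 1"

```text
time: 3.35
tool_pos: [426.5, -69.8, 37.1]
tcp_rot: [-180.0, 0.1, -1.4]
ft_force: [-0.9, 0.6, -0.4]
finger_gap: 34.9
grip_force: 25.5
```

```bash
python3 d.py 436 -68 11 -1.2
python3 - <<'E'
from bench import snapshot
import cv2,numpy as np
s=snapshot("top");np.savez("top1.npz",**s);a=s["frame"][150:350,240:440]
s=snapshot("side");np.savez("side1.npz",**s);b=s["frame"][180:320,190:430]
a=cv2.resize(a,(400,400));b=cv2.resize(b,(400,233));o=np.zeros((400,800,3),np.uint8);o[:,:400]=a;o[:233,400:]=b
cv2.imwrite("pics/c1.png",o)
E
```

```text
t 3.35 tcp [426.5 -69.8  37.1] rot [-1.7998e+02  6.0000e-02 -1.4200e+00] F [-0.9  0.6 -0.4] gap 34.9
total [ 0.0315 -0.0069  0.0872] -0.0019 rows 1 each [ 0.0315 -0.0069  0.0872] -0.0019
```

View pics/c1.png

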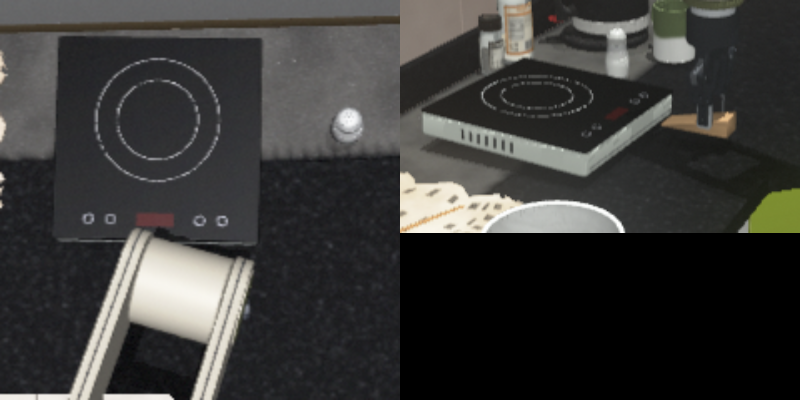

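The wedge is held level with its thin end just short of the hob's front edge, right-hand panel about (670,125). I'll lower it and let go.

apply_moves --series "0.02 -0.006 0.04 0 1; 0 0 0.035 0 1; 0 0 0.014 0 1; 0 0 0 0 1"

```text
time: 3.78
tool_pos: [432.0, -68.6, 10.0]
tcp_rot: [-180.0, 0.1, -1.1]
ft_force: [-0.2, 0.1, -0.3]
finger_gap: 35.2
grip_force: 25.7
```

apply_moves --series "0 0 0 0 -0.3; 0 0 0 0 -0.3; 0 0 0 0 -0.3; 0 0 0 0 -0.3"

```text
time: 4.12
tool_pos: [433.3, -68.9, 11.7]
tcp_rot: [180.0, -0.0, -1.2]
ft_force: [-0.4, -0.5, -0.7]
finger_gap: 55.8
grip_force: 0.0
```

apply_moves --series "0 0 -0.06 0 -0.3; -0.1 0 -0.1 0 1; -0.13 0 0 0 1; -0.13 0 0 0 1; -0.1 0 0 0 1"

```text
time: 4.53
tool_pos: [296.7, -65.7, 58.6]
tcp_rot: [180.0, 0.0, -1.2]
ft_force: [-1.0, -0.8, 1.3]
finger_gap: 7.3
grip_force: 0.0
```

```bash
python3 d.py 370 -68 12 -1.2
python3 - <<'E'
from bench import snapshot
from h import *
import cv2,numpy as np
for n in("top","side"):
    s=snapshot(n);np.savez(n+"2.npz",**s);f=s["frame"]
    hsv=cv2.cvtColor(f,cv2.COLOR_BGR2HSV)
    w=cv2.inRange(hsv,(8,50,120),(30,255,255))
    if n=="top": w[:,:300]=0;w[:255]=0;w[340:]=0;w[:,420:]=0
    else: w[:,320:]=w[:,320:];w[:210]=0;w[262:]=0;w[:,:340]=0;w[:,450:]=0
    c=cv2.findContours(w,cv2.RETR_EXTERNAL,cv2.CHAIN_APPROX_NONE)[0]
    if c:
        c=max(c,key=cv2.contourArea);print(n,cv2.contourArea(c),cv2.boundingRect(c));b=cv2.boxPoints(cv2.minAreaRect(c));print(ray(s,b,10).round(1))
    cv2.imwrite(f"pics/{n}2.png",cv2.resize(f[180:350,230:470],None,fx=3,fy=3))
E
```

```text
t 4.53 tcp [296.7 -65.7  58.6] rot [ 1.80e+02  4.00e-02 -1.17e+00] F [-1.  -0.8  1.3] gap 7.3
total [0.2445 0.0027 0.1553] 0.0003 rows 3 each [0.0815 0.0009 0.0518] 0.0001
top 454.5 (333, 279, 15, 38)
[[400.8 -49.2  10. ]
 [502.1 -52.   10. ]
 [500.9 -88.3  10. ]
 [399.8 -85.1  10. ]]
side 117.0 (347, 257, 42, 5)
[[ 504.   -76.8   10. ]
 [ 410.6 -121.2   10. ]
 [ 401.9  -98.2   10. ]
 [ 493.9  -54.3   10. ]]
```

View pics/side2.png

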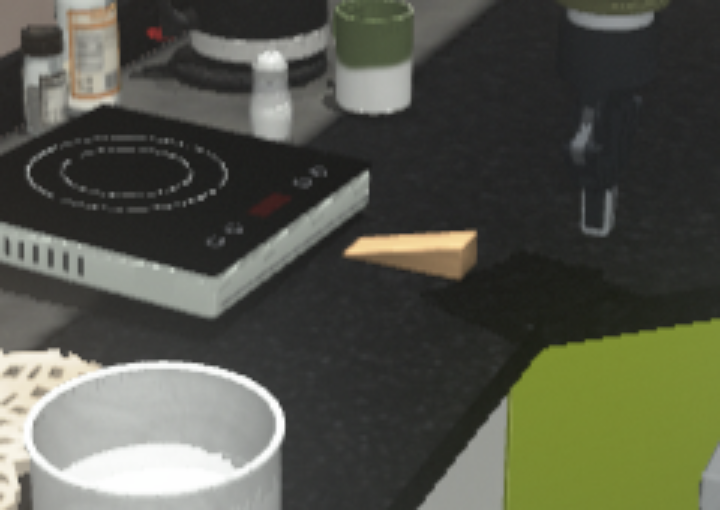

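The side picture shows the wedge flat and free at about (410,250), thin end towards the hob; it runs from x 398 to 502 at y −69. Next I'll come down behind it with shut fingers.

apply_moves --series "0.11 0.004 0 0 1; 0.11 0.004 0.04 0 1; 0 0 0.07 0 1; 0 0 0.048 0 1; 0 0 0 0 1"

```text
time: 5.05
tool_pos: [359.8, -68.8, 9.5]
tcp_rot: [-179.9, 0.3, -1.2]
ft_force: [-1.1, 0.1, 0.1]
finger_gap: -0.2
grip_force: 0.0
```

```bash
python3 d.py 384 -68.3 11 -1.4
```

```text
t 5.05 tcp [359.8 -68.8   9.5] rot [-179.9     0.3    -1.19] F [-1.1  0.1  0.1] gap -0.2
total [ 0.0808 -0.0033 -0.0051] 0.0018 rows 1 each [ 0.0808 -0.0033 -0.0051] 0.0018
```

apply_moves --series "0.04 -0.002 0 0 1; 0.03 0 0 0 1; 0.03 0 0 0 1; 0.03 0 0 0 1; 0 0 0 0 1"

```text
time: 5.47
tool_pos: [402.9, -70.3, 13.8]
tcp_rot: [180.0, -0.2, -1.2]
ft_force: [-0.4, 0.0, 0.6]
finger_gap: -0.2
grip_force: 0.0
```

apply_moves --series "0.025 0 0 0 1; 0.025 0 0 0 1; 0.025 0 0 0 1; 0.02 0 0 0 1; 0 0 0 0 1"

```text
time: 5.88
tool_pos: [430.6, -70.7, 12.8]
tcp_rot: [180.0, -0.1, -1.2]
ft_force: [0.4, -0.5, 0.3]
finger_gap: 0.1
grip_force: 0.0
```

```bash
python3 d.py 430 -69 11 -1.4
```

```text
t 5.88 tcp [430.6 -70.7  12.8] rot [ 1.7999e+02 -8.0000e-02 -1.2100e+00] F [ 0.4 -0.5  0.3] gap 0.1
total [-0.0022 -0.0055  0.0061] 0.0016 rows 1 each [-0.0022 -0.0055  0.0061] 0.0016
```

apply_moves --series "0.008 0 0 0 1; 0.008 0 0 0 1; 0.008 0 0 0 1; 0.008 0 0 0 1; 0 0 0 0 1"

```text
time: 6.3
tool_pos: [438.2, -70.5, 12.0]
tcp_rot: [-180.0, 0.1, -1.2]
ft_force: [-3.3, 0.4, 0.6]
finger_gap: -0.0
grip_force: 1.1
```

apply_moves --series "0.008 0 0 0 1; 0.008 0 0 0 1; 0.008 0 0 0 1; 0 0 0 0 1"

```text
time: 6.63
tool_pos: [446.1, -70.8, 12.2]
tcp_rot: [-180.0, -0.0, -1.2]
ft_force: [-2.3, 0.6, -0.2]
finger_gap: 0.2
grip_force: 0.7
```

```bash
python3 d.py 460 -69 11 -1.4
cat > look.py <<'E'
import sys,numpy as np,cv2
from bench import snapshot
from h import *
n=sys.argv[1];s=snapshot("side");np.savez(f"side{n}.npz",**s)
P=pts(s);ok=s["depth"]>0;f=s["frame"]
def fit(P0,ok0,tag):
    m=ok0&(P0[...,0]>545)&(P0[...,0]<775)&(P0[...,1]>-130)&(P0[...,1]<105)&(P0[...,2]>30)&(P0[...,2]<90);q=P0[m]
    for _ in range(4):
        A=np.c_[q[:,0]-660,q[:,1]+14,np.ones(len(q))];c=np.linalg.lstsq(A,q[:,2],rcond=None)[0];e=q[:,2]-A@c;q=q[abs(e)<2.5*e.std()+.5]
    print(tag,"slope deg",np.degrees(c[:2]).round(2),"z",c[2].round(1),"sd",e.std().round(2),len(q))
fit(P,ok,"side");t=snapshot("top");np.savez(f"top{n}.npz",**t);fit(pts(t),t["depth"]>0,"top")
cv2.imwrite(f"pics/s{n}.png",cv2.resize(f[190:320,190:430],None,fx=3,fy=3))
E
python3 look.py 3; python3 - <<'E'
E
```

```text
t 6.63 tcp [446.1 -70.8  12.2] rot [-180.     -0.     -1.21] F [-2.3  0.6 -0.2] gap 0.2
total [ 0.0461 -0.0069  0.0041] 0.0016 rows 1 each [ 0.0461 -0.0069  0.0041] 0.0016
side slope deg [1.22 1.16] z 57.8 sd 1.25 3129
top slope deg [1.23 1.23] z 57.4 sd 3.54 7079
```

apply_moves --series "0.007 0 0 0 1; 0.007 0 0 0 1; 0.007 0 0 0 1; 0.007 0 0 0 1; 0 0 0 0 1"

```text
time: 7.15
tool_pos: [454.9, -71.1, 12.5]
tcp_rot: [180.0, -0.0, -1.2]
ft_force: [-1.2, 0.6, -1.0]
finger_gap: -0.3
grip_force: 0.6
```

```bash
python3 d.py 460 -69 11 -1.4;python3 look.py 4
```

```text
t 7.15 tcp [454.9 -71.1  12.5] rot [ 1.7999e+02 -4.0000e-02 -1.2100e+00] F [-1.2  0.6 -1. ] gap -0.3
total [ 0.0168 -0.0074  0.005 ] 0.0016 rows 1 each [ 0.0168 -0.0074  0.005 ] 0.0016
side slope deg [0.6  0.59] z 57.8 sd 1.27 3150
top slope deg [0.65 0.62] z 57.5 sd 3.54 6951
```

apply_moves --series "0.006 0 0 0 1; 0.006 0 0 0 1; 0.004 0 0 0 1; 0 0 0 0 1"

```text
time: 7.58
tool_pos: [459.4, -71.2, 12.4]
tcp_rot: [180.0, -0.0, -1.2]
ft_force: [-2.4, 0.0, 1.9]
finger_gap: -0.0
grip_force: 1.2
```

apply_moves --series "0.003 0 0 0 1; 0 0 0 0 1"

```text
time: 7.75
tool_pos: [460.1, -71.2, 12.4]
tcp_rot: [180.0, 0.0, -1.2]
ft_force: [-3.6, 0.5, 2.2]
finger_gap: -0.1
grip_force: 1.9
```

```bash
python3 d.py 460 -69 11 -1.4;python3 look.py 5
```

```text
t 7.75 tcp [460.1 -71.2  12.4] rot [180.     0.    -1.22] F [-3.6  0.5  2.2] gap -0.1
total [-0.0004 -0.0072  0.0046] 0.0016 rows 1 each [-0.0004 -0.0072  0.0046] 0.0016
side slope deg [0.26 0.28] z 57.8 sd 1.29 3165
top slope deg [0.28 0.3 ] z 57.4 sd 3.49 6864
```

Force is still in the lifting range, so I'll go on in half-millimetre steps.

apply_moves --series "0.003 0 0 0 1; 0.003 0 0 0 1; 0 0 0 0 1"

```text
time: 8.1
tool_pos: [461.9, -71.2, 12.3]
tcp_rot: [180.0, -0.0, -1.2]
ft_force: [-2.7, -0.2, 2.3]
finger_gap: -0.1
grip_force: 1.8
```

apply_moves --series "0.002 0 0 0 1; 0 0 0 0 1"

```text
time: 8.27
tool_pos: [462.3, -71.2, 12.3]
tcp_rot: [-180.0, 0.0, -1.2]
ft_force: [-4.2, -0.4, 2.9]
finger_gap: -0.1
grip_force: 2.2
```

```bash
python3 d.py 460 -69 11 -1.4;python3 look.py 6
```

```text
t 8.27 tcp [462.3 -71.2  12.3] rot [-1.80e+02  1.00e-02 -1.21e+00] F [-4.2 -0.4  2.9] gap -0.1
total [-0.0079 -0.0071  0.0043] 0.0016 rows 1 each [-0.0079 -0.0071  0.0043] 0.0016
side slope deg [0.15 0.16] z 57.9 sd 1.26 3182
top slope deg [0.15 0.09] z 57.5 sd 3.49 6815
```

apply_moves --series "0.002 0 -0.002 0 1; 0 0 0 0 1"

```text
time: 8.53
tool_pos: [462.8, -71.1, 12.7]
tcp_rot: [-180.0, 0.0, -1.2]
ft_force: [-2.1, -0.6, -2.1]
finger_gap: -0.1
grip_force: 1.4
```

apply_moves --series "0.002 0 -0.001 0 1; 0 0 0 0 1"

```text
time: 8.7
tool_pos: [463.1, -71.1, 12.8]
tcp_rot: [-180.0, 0.1, -1.2]
ft_force: [-4.3, -1.4, -1.8]
finger_gap: -0.2
grip_force: 2.1
```

```bash
python3 d.py 460 -69 11 -1.4;python3 look.py 7
```

```text
t 8.7 tcp [463.1 -71.1  12.8] rot [-1.7999e+02  6.0000e-02 -1.2100e+00] F [-4.3 -1.4 -1.8] gap -0.2
total [-0.0105 -0.0066  0.0061] 0.0016 rows 1 each [-0.0105 -0.0066  0.0061] 0.0016
side slope deg [0.05 0.06] z 57.9 sd 1.29 3176
top slope deg [0.12 0.08] z 57.5 sd 3.44 6758
```

apply_moves --series "0.002 0 0.0005 0 1; 0 0 0 0 1"

```text
time: 8.97
tool_pos: [463.6, -71.1, 12.7]
tcp_rot: [-180.0, 0.1, -1.2]
ft_force: [-4.3, 0.3, -2.3]
finger_gap: 0.1
grip_force: 2.5
```

apply_moves --series "0.001 0 0.0005 0 1; 0 0 0 0 1"

```text
time: 9.13
tool_pos: [463.9, -71.1, 12.5]
tcp_rot: [-180.0, 0.1, -1.2]
ft_force: [-4.9, -0.7, -2.1]
finger_gap: -0.1
grip_force: 2.6
```

```bash
python3 d.py 460 -69 11 -1.4;python3 look.py 8
```

```text
t 9.13 tcp [463.9 -71.1  12.5] rot [-1.7998e+02  7.0000e-02 -1.2100e+00] F [-4.9 -0.7 -2.1] gap -0.1
total [-0.0131 -0.0067  0.005 ] 0.0016 rows 1 each [-0.0131 -0.0067  0.005 ] 0.0016
side slope deg [0.05 0.07] z 58.0 sd 1.31 3165
top slope deg [0.11 0.03] z 57.5 sd 3.44 6749
```

apply_moves --series "0.001 0 0.002 0 1; 0 0 0 0 1"

```text
time: 9.4
tool_pos: [464.1, -71.1, 12.2]
tcp_rot: [-180.0, 0.1, -1.2]
ft_force: [-8.9, 0.0, 2.7]
finger_gap: -0.2
grip_force: 4.1
```

apply_moves --series "0.001 0 0 0 1; 0 0 0 0 1"

```text
time: 9.57
tool_pos: [464.2, -71.1, 12.2]
tcp_rot: [-180.0, 0.1, -1.2]
ft_force: [-9.4, 0.6, 4.0]
finger_gap: 0.2
grip_force: 4.6
```

```bash
python3 d.py 460 -69 11 -1.4;python3 look.py 9
```

```text
t 9.57 tcp [464.2 -71.1  12.2] rot [-1.7999e+02  1.2000e-01 -1.2100e+00] F [-9.4  0.6  4. ] gap 0.2
total [-0.0141 -0.0068  0.0041] 0.0017 rows 1 each [-0.0141 -0.0068  0.0041] 0.0017
side slope deg [-0.02  0.02] z 57.9 sd 1.26 3171
top slope deg [0.07 0.04] z 57.6 sd 3.49 6756
```

Slope is level, and the push has risen to about 9 N with some downward drag, so the feet have landed. I'll back off along −x and check.

apply_moves --series "-0.01 0 0 0 1; -0.05 0 0 0 1; -0.1 0 0 0 1; 0 0 -0.1 0 1; 0 0 -0.1 0 1"

```text
time: 10.08
tool_pos: [412.9, -69.0, 69.7]
tcp_rot: [-179.9, 0.4, -1.2]
ft_force: [2.7, -1.5, 1.4]
finger_gap: -0.3
grip_force: 0.0
```

```bash
python3 d.py 460 -69 11 -1.4;python3 look.py 10
python3 - <<'E'
import numpy as np,cv2
from h import *
t=dict(np.load("top10.npz"));f=t["frame"];hsv=cv2.cvtColor(f,cv2.COLOR_BGR2HSV)
w=cv2.inRange(hsv,(8,50,120),(30,255,255));w[:,:300]=0;w[:255]=0;w[340:]=0;w[:,420:]=0
c=cv2.findContours(w,cv2.RETR_EXTERNAL,cv2.CHAIN_APPROX_NONE)[0]
if c:
    c=max(c,key=cv2.contourArea);print(cv2.contourArea(c),ray(t,cv2.boxPoints(cv2.minAreaRect(c)),29).round(1))
E
```

```text
t 10.08 tcp [412.9 -69.   69.7] rot [-179.88    0.36   -1.23] F [ 2.7 -1.5  1.4] gap -0.3
total [ 0.157  -0.0035  0.1958] 0.0015 rows 2 each [ 0.0785 -0.0017  0.0979] 0.0007
side slope deg [0.01 0.05] z 58.0 sd 1.22 3173
top slope deg [0.07 0.05] z 57.6 sd 3.46 7050
73.0 [[520.9 -56.6  29. ]
 [520.7 -89.1  29. ]
 [498.9 -89.   29. ]
 [499.1 -56.6  29. ]]
```

View pics/s10.png

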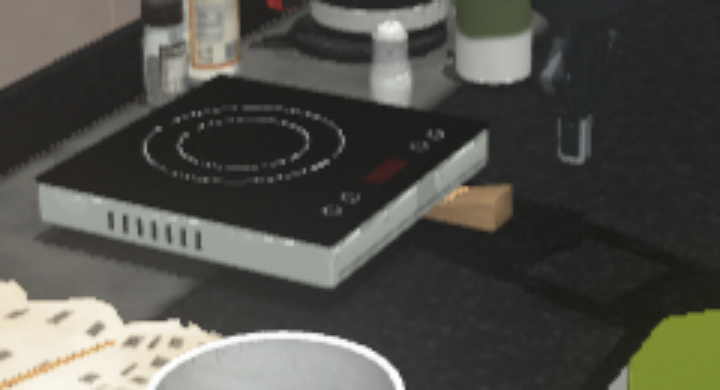

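The wedge's thick end shows at (475,205) under the front edge, and the hob stays level with the hand off. Now the pot: turn the tool to yaw 90 while locating the rim.

apply_moves --series "0 0 -0.06 -0.061 -1; 0 0 -0.06 -0.061 -1; 0 0 -0.06 -0.061 -1; 0 0 -0.06 -0.061 -1; 0 0 -0.06 -0.061 -1"

```text
time: 10.6
tool_pos: [418.4, -70.4, 164.0]
tcp_rot: [179.9, -0.1, 34.1]
ft_force: [0.7, -0.6, -0.1]
finger_gap: 60.8
grip_force: 0.0
```

apply_moves --series "0 0 0 -0.061 -1; 0 0 0 -0.061 -1; 0 0 0 -0.061 -1; 0 0 0 -0.061 -1; 0 0 0 -0.061 -1"

```text
time: 11.02
tool_pos: [418.5, -70.4, 163.1]
tcp_rot: [179.8, -0.0, 69.0]
ft_force: [0.5, 0.1, -0.8]
finger_gap: 85.6
grip_force: 0.0
```

apply_moves --series "0 0 0 -0.061 -1; 0 0 0 -0.061 -1; 0 0 0 -0.061 -1; 0 0 0 0 -1"

```text
time: 11.35
tool_pos: [418.3, -70.4, 163.0]
tcp_rot: [179.8, 0.0, 90.0]
ft_force: [-0.3, 0.6, 0.4]
finger_gap: 84.8
grip_force: 0.0
```

```bash
cat > pot.py <<'E'
import numpy as np,sys
from h import *
from scipy.optimize import least_squares
def rim(s,c0,z0,tag):
    P=pts(s);ok=s["depth"]>0
    r=np.hypot(P[...,0]-c0[0],P[...,1]-c0[1])
    q=P[ok&(abs(P[...,2]-z0)<14)&(r<100)&(r>60)]
    if len(q)<30: print(tag,"few",len(q));return
    zt=np.percentile(q[:,2],97);q=q[q[:,2]>zt-5]
    f=least_squares(lambda a:np.hypot(q[:,0]-a[0],q[:,1]-a[1])-a[2],[*c0,78],loss="soft_l1");print(tag,f.x.round(1),"ztop",zt.round(1),len(q))
E
python3 d.py 362 366 150 90
python3 - <<'E'
import numpy as np
from pot import *
for n in("side","top"): rim(dict(np.load(n+"10.npz")),(438.7,366),72,n)
E
```

```text
t 11.35 tcp [418.3 -70.4 163. ] rot [1.7984e+02 3.0000e-02 9.0010e+01] F [-0.3  0.6  0.4] gap 84.8
total [ 1.4547 -0.1875  0.0433] 0.0001 rows 12 each [ 0.1212 -0.0156  0.0036] 0.0
side [437.7 370.9  78.2] ztop 73.7 592
top [439.3 367.1  78.5] ztop 78.2 117
```

apply_moves --series "0.122 -0.016 0.003 0 -1; 0.122 -0.016 0.003 0 -1; 0.122 -0.016 0.003 0 -1; 0.122 -0.016 0.003 0 -1; 0.122 -0.016 0.003 0 -1"

```text
time: 11.77
tool_pos: [394.7, 114.7, 158.5]
tcp_rot: [179.8, -0.0, 89.3]
ft_force: [0.6, -0.5, 0.1]
finger_gap: 85.3
grip_force: 0.0
```

apply_moves --series "0.122 -0.016 0.003 0 -1; 0.122 -0.016 0.003 0 -1; 0.122 -0.016 0.003 0 -1; 0.122 -0.016 0.003 0 -1; 0.122 -0.016 0.003 0 -1"

```text
time: 12.18
tool_pos: [371.4, 298.6, 153.9]
tcp_rot: [179.9, -0.1, 89.4]
ft_force: [0.5, -0.6, -0.5]
finger_gap: 85.4
grip_force: 0.0
```

apply_moves --series "0.122 -0.016 0.003 0 -1; 0.115 -0.015 0.003 0 -1; 0 0 0 0 -1; 0 0 0 0 -1"

```text
time: 12.52
tool_pos: [362.1, 369.1, 151.4]
tcp_rot: [180.0, -0.0, 89.6]
ft_force: [-0.0, -0.2, 0.0]
finger_gap: 85.2
grip_force: 0.0
```

```bash
python3 d.py 361.5 368.5 50 90
```

```text
t 12.52 tcp [362.1 369.1 151.4] rot [ 1.7997e+02 -3.0000e-02  8.9620e+01] F [-0.  -0.2  0. ] gap 85.2
total [-0.0022 -0.0021  0.3381] -0.0033 rows 3 each [-0.0007 -0.0007  0.1127] -0.0011
```

apply_moves --series "0 0 0.12 -0.003 -1; 0 0 0.12 0 -1; 0 0 0.098 0 -1; 0 0 0 0 -1"

```text
time: 12.85
tool_pos: [359.1, 363.1, 43.9]
tcp_rot: [-179.6, 0.4, 89.8]
ft_force: [-1.1, -0.9, -0.8]
finger_gap: 85.6
grip_force: 0.0
```

apply_moves --series "0 0 0 0 0.2; 0 0 0 0 0.4; 0 0 0 0 0.7; 0 0 0 0 1; 0 0 0 0 1" --squeeze 50

```text
time: 13.27
tool_pos: [363.7, 368.1, 52.2]
tcp_rot: [179.8, -0.1, 90.0]
ft_force: [0.2, 0.4, 0.2]
finger_gap: 25.6
grip_force: 0.0
```

apply_moves --series "0 0 0 0 1; 0 0 0 0 1; 0 0 0 0 1; 0 0 0 0 1"

```text
time: 13.6
tool_pos: [363.0, 367.8, 51.5]
tcp_rot: [179.9, -0.1, 90.0]
ft_force: [-3.8, -2.2, 9.0]
finger_gap: 7.6
grip_force: 47.4
```

```bash
python3 d.py 361.5 368.5 50 90
```

```text
t 13.6 tcp [363.  367.8  51.5] rot [ 1.7992e+02 -5.0000e-02  9.0010e+01] F [-3.8 -2.2  9. ] gap 7.6
total [ 0.0025 -0.005   0.0051] 0.0001 rows 1 each [ 0.0025 -0.005   0.0051] 0.0001
```

apply_moves --series "0 0 -0.03 0 1; 0 0 -0.05 0 1; 0 0 -0.07 0 1; 0 0 -0.1 0 1; 0 0 -0.1 0 1" --squeeze 70

```text
time: 14.02
tool_pos: [361.0, 366.2, 155.1]
tcp_rot: [-179.8, 0.1, 90.0]
ft_force: [0.8, 0.0, -3.1]
finger_gap: 5.9
grip_force: 70.9
```

apply_moves --series "0 0 -0.05 0 1; 0 0 -0.02 0 1; 0 0 0 0 1; 0 0 0 0 1"

```text
time: 14.35
tool_pos: [361.8, 366.8, 175.1]
tcp_rot: [-179.9, 0.1, 90.0]
ft_force: [-0.7, -0.4, -4.1]
finger_gap: 6.0
grip_force: 70.8
```

```bash
python3 d.py 609 -12.5 180 90
cat > lift.py <<'E'
import numpy as np,cv2,sys
from bench import snapshot,sense
from h import *
from scipy.optimize import least_squares
p=sense()["tool_pos"];zr=p[2]+22
for n in("side","top"):
    s=snapshot(n);np.savez(f"{n}{sys.argv[1]}.npz",**s);P=pts(s);c0=p[:2]+[77,0]
    r=np.hypot(P[...,0]-c0[0],P[...,1]-c0[1]);q=P[(s["depth"]>0)&(r<95)&(r>66)&(abs(P[...,2]-zr)<14)]
    for _ in range(2):
        f=least_squares(lambda a:np.hypot(q[:,0]-a[0],q[:,1]-a[1])-a[2],[*c0,78],loss="soft_l1").x
    # tilt from the topmost rim points per angle bin
    an=np.degrees(np.arctan2(q[:,1]-f[1],q[:,0]-f[0]))//20;t=np.array([q[an==k][np.argsort(q[an==k][:,2])[-3:]].mean(0) for k in set(an) if (an==k).sum()>6])
    A=np.c_[t[:,0]-f[0],t[:,1]-f[1],np.ones(len(t))];c=np.linalg.lstsq(A,t[:,2],rcond=None)[0]
    print(n,"centre",f.round(1),"rel tcp",(f[:2]-p[:2]).round(1),"rim z",c[2].round(1),"tilt deg",np.degrees(c[:2]).round(1),len(q))
    cv2.imwrite(f"pics/{n}{sys.argv[1]}.png",s["frame"])
E
python3 lift.py 11
```

```text
t 14.35 tcp [361.8 366.8 175.1] rot [-1.7992e+02  6.0000e-02  9.0000e+01] F [-0.7 -0.4 -4.1] gap 6.0
total [-1.2643  0.8239 -0.0165] 0.0 rows 12 each [-0.1054  0.0687 -0.0014] 0.0
side centre [435.5 368.9  78.3] rel tcp [73.7  2.1] rim z 191.4 tilt deg [-10.   -2.3] 682
top centre [437.3 366.9  77.8] rel tcp [75.5  0.1] rim z 191.6 tilt deg [-8.3 -0.3] 230
```

View pics/side11.png

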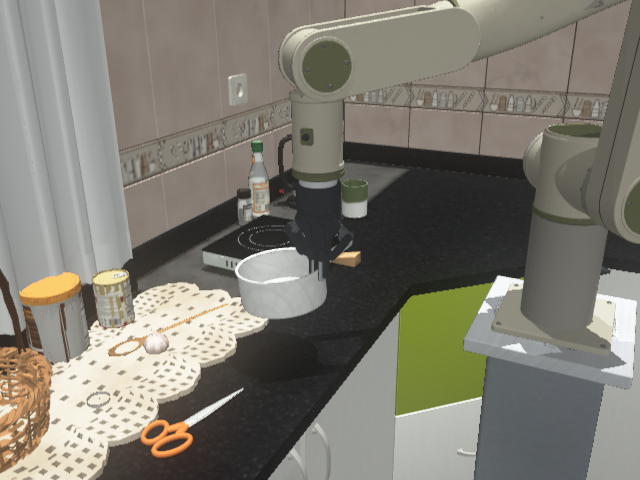

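The pot hangs cleanly at (282,280) in the side view but droops about 9° at its far side. So its far edge will land first, and I'll allow for that. Now to measure the ring.

```bash
python3 d.py 621 -12.5 180 90 30
python3 - <<'E'
import numpy as np
from h import *
from scipy.optimize import least_squares
for n,zz in(("top10",58),("side10",58)):
    t=dict(np.load(n+".npz"));g=cv2.cvtColor(t["frame"],cv2.COLOR_BGR2GRAY);v,u=np.nonzero(g>75)
    q=ray(t,np.c_[u,v],zz)[:,:2];c=np.array([686,-12.])
    for tol in(12,8,5):
        r=np.hypot(*(q-c).T);k=q[abs(r-84)<tol];f=least_squares(lambda a:np.hypot(k[:,0]-a[0],k[:,1]-a[1])-a[2],[*c,84],loss="soft_l1").x;c=f[:2]
    print(n,f.round(1),len(k))
E
```

```text
t 14.45 tcp [361.3 366.3 173.9] rot [-1.7983e+02  1.4000e-01  9.0000e+01] F [ 0.4 -0.1 -3.6] gap 5.9
total [-1.2627  0.8656 -0.0203] -0.0 rows 16 each [-0.0789  0.0541 -0.0013] -0.0
top10 [688.2 -11.   83.9] 235
side10 [686.  -10.2  84.1] 64
```

apply_moves --series "-0.03 0.02 0 0 1; -0.06 0.042 0 0 1; -0.09 0.062 0 0 1; -0.1 0.069 0 0 1; -0.1 0.069 0 0 1"

```text
time: 14.87
tool_pos: [441.0, 251.3, 174.8]
tcp_rot: [-179.9, 0.1, 90.1]
ft_force: [0.2, 0.4, -2.8]
finger_gap: 5.9
grip_force: 70.8
```

apply_moves --series "-0.1 0.069 0 0 1; -0.1 0.069 0 0 1; -0.1 0.069 0 0 1; -0.1 0.069 0 0 1; -0.1 0.069 0 0 1"

```text
time: 15.28
tool_pos: [544.5, 100.6, 174.7]
tcp_rot: [-179.9, 0.0, 90.0]
ft_force: [-0.1, -0.0, -3.1]
finger_gap: 5.8
grip_force: 70.8
```

apply_moves --series "-0.1 0.069 0 0 1; -0.1 0.069 0 0 1; -0.09 0.062 0 0 1; -0.06 0.042 0 0 1; -0.03 0.02 0 0 1"

```text
time: 15.7
tool_pos: [623.5, -14.7, 174.3]
tcp_rot: [-179.9, 0.1, 89.8]
ft_force: [-0.3, 0.2, -4.1]
finger_gap: 6.4
grip_force: 70.9
```

apply_moves --series "0 0 0 0 1; 0 0 0 0 1; 0 0 0 0 1"

```text
time: 15.95
tool_pos: [622.2, -10.0, 175.3]
tcp_rot: [-179.9, -0.0, 90.0]
ft_force: [-0.1, 0.3, -2.6]
finger_gap: 6.0
grip_force: 70.9
```

```bash
python3 d.py 623 -11.7 150 90; python3 lift.py 12
```

```text
t 15.95 tcp [622.2 -10.  175.3] rot [-1.7989e+02 -3.0000e-02  9.0030e+01] F [-0.1  0.3 -2.6] gap 6.0
total [-0.0056  0.0027  0.0842] 0.0003 rows 1 each [-0.0056  0.0027  0.0842] 0.0003
side centre [695.8  -7.   78. ] rel tcp [73.6  3.1] rim z 189.7 tilt deg [-11.6  -2.3] 358
top centre [697.4  -9.8  76.7] rel tcp [75.2  0.2] rim z 194.3 tilt deg [-5.6  1.2] 110
```

apply_moves --series "-0.003 0.002 0.04 0 1; 0 0 0.04 0 1; 0 0 0.02 0 1; 0 0 0 0 1"

```text
time: 16.38
tool_pos: [621.6, -11.1, 142.5]
tcp_rot: [-179.7, -0.0, 90.0]
ft_force: [-0.2, -0.4, -4.1]
finger_gap: 6.2
grip_force: 70.8
```

apply_moves --series "0 0 0.01 0 1; 0 0 0.01 0 1; 0 0 0 0 1"

```text
time: 16.63
tool_pos: [623.6, -11.6, 139.6]
tcp_rot: [-180.0, -0.0, 90.0]
ft_force: [-0.3, -0.7, -3.8]
finger_gap: 5.9
grip_force: 70.9
```

apply_moves --series "0 -0.004 0.008 0 1; 0 -0.004 0.008 0 1; 0 0 0 0 1"

```text
time: 16.88
tool_pos: [621.0, -11.7, 134.9]
tcp_rot: [-180.0, -0.0, 90.0]
ft_force: [-0.4, -0.3, -3.6]
finger_gap: 6.1
grip_force: 70.9
```

apply_moves --series "0 0 0.008 0 1; 0 0 0.008 0 1; 0 0 0 0 1"

```text
time: 17.13
tool_pos: [621.0, -11.7, 129.9]
tcp_rot: [-180.0, -0.0, 90.0]
ft_force: [-0.2, 0.1, -3.6]
finger_gap: 6.3
grip_force: 70.9
```

apply_moves --series "0 -0.002 0.008 0 1; 0 -0.002 0.008 0 1; 0 0 0 0 1"

```text
time: 17.38
tool_pos: [619.7, -11.7, 125.0]
tcp_rot: [-179.9, -0.0, 90.0]
ft_force: [-0.7, 0.9, -3.8]
finger_gap: 6.2
grip_force: 70.9
```

apply_moves --series "0 -0.002 0.007 0 1; 0 0 0.007 0 1; 0 0 0 0 1"

```text
time: 17.63
tool_pos: [619.5, -11.7, 121.4]
tcp_rot: [180.0, 0.0, 90.0]
ft_force: [0.3, 0.2, -2.3]
finger_gap: 6.2
grip_force: 72.5
```

apply_moves --series "0 -0.002 0.006 0 1; 0 0 0.006 0 1; 0 0 0 0 1"

```text
time: 17.88
tool_pos: [619.2, -11.8, 118.4]
tcp_rot: [180.0, 0.0, 90.0]
ft_force: [-3.5, 0.3, 3.5]
finger_gap: 6.0
grip_force: 76.7
```

apply_moves --series "0 -0.006 0 0 1; 0 -0.004 0.002 0 1; 0 -0.002 0.005 0 1; 0 0 0 0 1" --squeeze 20

```text
time: 18.22
tool_pos: [616.2, -11.8, 116.4]
tcp_rot: [179.9, 0.0, 90.0]
ft_force: [3.6, -0.4, 2.3]
finger_gap: 6.4
grip_force: 78.8
```

```bash
python3 lift.py 13; python3 look.py 13 | tail -0
```

```text
side centre [689.7  -8.7  77.7] rel tcp [73.5  3.1] rim z 136.6 tilt deg [-5.7 -1.1] 494
top centre [691.6 -10.4  78.2] rel tcp [75.4  1.4] rim z 136.8 tilt deg [-1.9 -1. ] 166Exception ignored on flushing sys.stdout:
BrokenPipeError: [Errno 32] Broken pipe
```

apply_moves --series "0 0.003 0 0 0.87; 0 0 0 0 0.87; 0 0 0 0 0.87" --squeeze 20

```text
time: 18.67
tool_pos: [616.0, -11.8, 116.0]
tcp_rot: [-180.0, 0.0, 90.0]
ft_force: [-1.2, -0.6, 4.8]
finger_gap: 6.2
grip_force: 80.7
```

```bash
python3 d.py 611 -12 110 90; python3 lift.py 14
```

```text
t 18.67 tcp [616.  -11.8 116. ] rot [-1.7996e+02  1.0000e-02  9.0000e+01] F [-1.2 -0.6  4.8] gap 6.2
total [-0.0008 -0.0167  0.02  ] -0.0 rows 1 each [-0.0008 -0.0167  0.02  ] -0.0
side centre [689.5  -8.5  77.9] rel tcp [73.5  3.2] rim z 136.2 tilt deg [-5.5 -1. ] 509
top centre [691.3 -10.4  78.2] rel tcp [75.3  1.4] rim z 137.7 tilt deg [-2.8  0.7] 163
```

apply_moves --series "0 0 0 0 0.855; 0 0 0 0 0.855"

```text
time: 18.93
tool_pos: [615.9, -11.7, 115.8]
tcp_rot: [-180.0, 0.0, 90.0]
ft_force: [-1.5, -1.0, 4.4]
finger_gap: 6.8
grip_force: 66.6
```

apply_moves --series "0 0 0.003 0 0.85; 0 0 0 0 0.85"

```text
time: 19.1
tool_pos: [615.4, -11.7, 114.6]
tcp_rot: [-179.9, 0.0, 90.0]
ft_force: [-3.2, -1.3, 4.9]
finger_gap: 6.6
grip_force: 63.4
```

```bash
python3 lift.py 15
```

```text
side centre [688.3  -9.   77.7] rel tcp [72.8  2.7] rim z 135.4 tilt deg [-5.  -0.7] 536
top centre [690.4  -9.8  78.7] rel tcp [75.   1.9] rim z 137.6 tilt deg [-2.7  0.4] 172
```

apply_moves --series "0 -0.002 0.003 0 0.84; 0 0 0 0 0.84"

```text
time: 19.37
tool_pos: [615.1, -11.7, 113.7]
tcp_rot: [-179.9, 0.0, 90.0]
ft_force: [-2.5, -0.8, 5.2]
finger_gap: 6.6
grip_force: 53.4
```

apply_moves --series "0 -0.002 0.003 0 0.835; 0 0 0 0 0.835"

```text
time: 19.53
tool_pos: [614.7, -11.7, 112.8]
tcp_rot: [-180.0, -0.0, 90.0]
ft_force: [-1.7, 0.0, 4.9]
finger_gap: 7.3
grip_force: 49.4
```

apply_moves --series "0 -0.002 0.003 0 0.83; 0 0 0 0 0.83"

```text
time: 19.7
tool_pos: [614.3, -11.7, 112.0]
tcp_rot: [-180.0, 0.0, 90.0]
ft_force: [-1.3, -2.0, 3.7]
finger_gap: 7.6
grip_force: 45.6
```

```bash
python3 lift.py 16
```

```text
side centre [687.4  -9.   77.6] rel tcp [73.2  2.7] rim z 134.4 tilt deg [-3.9 -0.7] 571
top centre [689.4 -10.8  77.8] rel tcp [75.1  0.9] rim z 136.7 tilt deg [-1.8  0.9] 185
```

apply_moves --series "0 -0.001 0.003 0 0.82; 0 0 0 0 0.82"

```text
time: 19.97
tool_pos: [613.9, -11.7, 111.0]
tcp_rot: [-180.0, 0.0, 90.0]
ft_force: [-1.6, -1.7, 4.3]
finger_gap: 8.0
grip_force: 37.5
```

apply_moves --series "0 -0.001 0.003 0 0.81; 0 0 0 0 0.81"

```text
time: 20.13
tool_pos: [613.5, -11.7, 110.0]
tcp_rot: [-180.0, 0.0, 90.0]
ft_force: [-2.3, -1.9, 4.7]
finger_gap: 8.5
grip_force: 30.0
```

apply_moves --series "0 -0.001 0.003 0 0.8; 0 0 0 0 0.8"

```text
time: 20.3
tool_pos: [613.5, -11.7, 109.7]
tcp_rot: [-180.0, 0.0, 90.0]
ft_force: [-2.6, -0.8, 5.8]
finger_gap: 8.5
grip_force: 21.2
```

```bash
python3 lift.py 17
```

```text
side centre [686.3  -8.9  77.5] rel tcp [72.8  2.8] rim z 133.7 tilt deg [-3.1 -0.4] 643
top centre [688.1 -10.5  78.1] rel tcp [74.6  1.2] rim z 132.0 tilt deg [ 0.6 -2. ] 201
```

apply_moves --series "0 0 0 0 0.77; 0 0 0 0 0.73; 0 0 0 0 0.65; 0 0 0 0 0.5; 0 0 0 0 0.3"

```text
time: 20.82
tool_pos: [613.2, -11.5, 109.0]
tcp_rot: [-179.9, -0.0, 90.0]
ft_force: [0.7, -0.3, 0.3]
finger_gap: 29.5
grip_force: 0.0
```

apply_moves --series "0 0 0 0 0; 0 0 0 0 0; 0 0 -0.05 0 0; 0 0 -0.1 0 0; 0 0 -0.12 0 0"

```text
time: 21.23
tool_pos: [611.4, -11.5, 188.2]
tcp_rot: [-179.6, -0.0, 90.0]
ft_force: [0.1, -0.1, -0.3]
finger_gap: 42.7
grip_force: 0.0
```

apply_moves --series "0 -0.13 -0.03 0 0; 0 -0.13 -0.03 0 0; 0 -0.13 0 0 0; 0 -0.13 0 0 0; 0 0 0 0 0"

```text
time: 21.65
tool_pos: [450.5, -11.0, 206.5]
tcp_rot: [-179.7, -0.0, 90.0]
ft_force: [-0.3, -0.5, -0.5]
finger_gap: 42.3
grip_force: 0.0
```

```bash
python3 d.py 430 -12 200 90
python3 - <<'E'
import numpy as np
from pot import *
from bench import snapshot
for n in("side","top"):
    s=snapshot(n);np.savez(n+"20.npz",**s);rim(s,(687.5,-10.5),131,n)
    P=pts(s);r=np.hypot(P[...,0]-687.5,P[...,1]+10.5)
    m=(s["depth"]>0)&(r>92)&(abs(P[...,0]-660)<125)&(abs(P[...,1]+14)<125)&(abs(P[...,2]-58)<8);q=P[m]
    A=np.c_[q[:,0]-660,q[:,1]+14,np.ones(len(q))];c=np.linalg.lstsq(A,q[:,2],rcond=None)[0];print("glass",np.degrees(c[:2]).round(2),c[2].round(1),len(q))
    cv2.imwrite(f"pics/{n}20.png",s["frame"])
a=cv2.imread("pics/side20.png")[150:320,180:440];b=cv2.imread("pics/top20.png")[150:350,240:440]
o=np.zeros((400,800,3),np.uint8);o[:262,:400]=cv2.resize(a,(400,262));o[:,400:]=cv2.resize(b,(400,400));cv2.imwrite("pics/fin.png",o)
E
```

```text
t 21.65 tcp [450.5 -11.  206.5] rot [-1.7969e+02 -3.0000e-02  9.0020e+01] F [-0.3 -0.5 -0.5] gap 42.3
total [-0.0033 -0.0684  0.0216] 0.0001 rows 1 each [-0.0033 -0.0684  0.0216] 0.0001
side [686.3  -7.7  78. ] ztop 132.0 266
glass [0.   0.02] 57.9 1825
top [687.7 -11.   78.1] ztop 135.3 184
glass [0.07 0.11] 57.7 3469
```

View pics/fin.png

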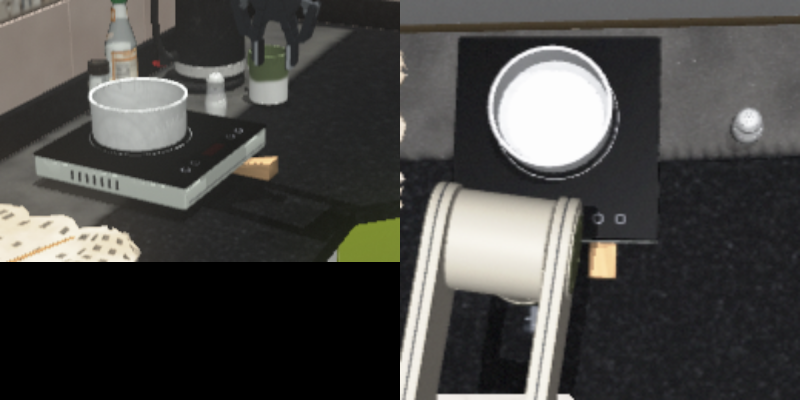

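The pot stands upright inside the ring, at (140,115) in the left panel and (552,108) in the right. The wedge is in place at (602,260), the hob is level and the arm is clear. Handing in.

```bash
python3 -c "
from bench import hand_in
print(hand_in())"
```

```text
the job is handed in; nothing more can be done
None
```

I handed the job in at about 22 s: the wedge is in and the hob measures level to about 0.1°, the pot stands upright within about 3 mm of the ring's centre, and the arm is clear; that all three good feet press is inferred from the push force and the level reading.

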